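# Seat the bearing ring and hold its circlip spread at the axle groove

## Task

Set the loose steel bearing ring over the axle stub so that it lies fully home and flat in the round recess of the bearing seat, and let go of it. Then take the spreading pliers by both handles from their stand, squeeze them fully to spread the circlip that sits on their tips, carry it over the top of the axle and slide it down, centred and level, until it is at the groove. Finish while holding it there: keep the pliers squeezed and the circlip spread, level with the groove, around the axle and not resting on or pressing against anything; do not let go or put anything down, and leave the block, jar and graver on the bench where they are.

Things in the scene. Friction and masses are not known exactly. Their poses are not given: they have to be found in the camera images.
- seat: bearing seat, fixed to the bench left or right of the robot: dark steel block 110 x 110 x 30 mm, origin under its centre on the bench. In its top is a round recess, diameter 53.5 mm, 5 mm deep (floor 25 mm above the origin), edge chamfered 2.5 mm. A steel axle stub, diameter 26 mm, stands upright in the recess's centre; its top is 73 mm above the bench.
- groove (a point): the centre of the axle stub's groove, on the axle's axis, 49 mm above the bench. The groove is 20 mm in diameter and 9 mm high (44.5 to 53.5 mm above the bench).
- bearing: plain steel bearing ring, loose, flat on the bench between seat and stand at the start: outside 50 mm, bore 31 mm, 16 mm thick, about 0.12 kg. Origin at the centre of its underside, z its axis. Seated in the recess its top stands 11 mm above the block; grip it by its upper half so that the fingertips stay clear of the block.
- stand: wooden stand, fixed: base 110 x 100 x 12 mm, origin on the bench straight under the pliers, +x the side where the clip lies. Pedestal 50 x 46 mm, top 30 mm high, under the clip's ring; posts 34 mm to either side (y), 103 mm high, with notches open upward that carry the pliers' crossbar. The pliers lift straight up out of it, also with the clip spread.
- pliers: steel circlip pliers with two light wooden handles, upright in the stand, jaws down, about 0.2 kg. Origin at the centre of the crossbar (76 mm along y, 12 x 10 mm), 100.5 mm above the bench at the start; z up, y the line along which the handles close, x towards the clip's ring. The tips end 74 mm below the origin, at x = 0. Squeezing the handles spreads the tips against springs, up to a stop.
- grip (a point): where to grip the pliers: midway between the handles, 70 mm above the pliers' origin. The handles, flat outside and 15 mm wide in x, lie 28 to 92 mm above the pliers' origin; over both they measure about 60 mm here at rest (64 mm at their upper ends), 35 to 39 mm fully squeezed. Squeezing takes about 8 N a side; a grip of 30 N or more holds them at the stop.
- lever_l (a joint): how far the pliers are squeezed: 0 at rest, 0.15 to 0.18 rad fully squeezed (stop); the other lever moves alike.
- clip: steel circlip, 4 mm thick, flat on the stand's pedestal, the pliers' tips in its two lugs' holes; stays on the tips while squeezed. Origin: ring centre, mid thickness (32 mm above the bench at the start); z up, lugs towards -x; spread, the tips lie 24 mm from it to -x, the pliers' origin 69 mm above. Inside 32 mm spread (passes the axle), 23 mm wide at rest (does not pass). Outside 42 mm.
- clip_l (a joint): how far the clip is spread: 0 at rest, about 0.22 to 0.28 rad with the pliers fully squeezed (each half turns by this about the back of the ring).
- bench_block: bystander: loose dark steel bench block 75 x 50 x 25 mm, origin under its centre.
- jar: bystander: loose glass jar with lid, 60 mm in diameter, 75 mm high, origin under its centre.
- graver: bystander: loose hand tool with a light wooden handle, 150 mm long, lying along its x, on the robot's side of the bearing.
There are look-alikes about, which are no part of the job. Of the things that look like the bearing, take the one that is nearest to the robot's base at the start.

How it is judged (in metres and radians):
On the way, in this order (a step that is already met when the one before it is completed fails the run):
1. the bearing ring lies home in the recess around the axle and is let go (z of bearing in the frame of seat between 0.0235 and 0.0268 m and horizontal distance between bearing and groove below 0.003 m and angle between bearing's own z axis and vertical below 0.04 rad and contact force between the fingers and bearing below 0.2 N), for 0.2 s.
2. the circlip is held spread by the pliers, over the top of the axle (value of joint lever_l above 0.12 rad and value of joint clip_l above 0.19 rad and contact force between the fingers and pliers above 5 N and horizontal distance between clip and groove below 0.006 m and z of clip in the frame of seat above 0.0745 m), for 0.05 s.
At the end, for the whole second after the job is handed in: Bearing ring home in the recess (1.8 mm of its floor, 3 mm centred, flat). Fingers grip the pliers, squeezed beyond 0.12 rad, clip spread beyond 0.19 rad, within 3 mm of the groove height and 4 mm of the axle axis, level within 0.12 rad, at rest, clip and pliers pressing on nothing (0.5 N) (z of bearing in the frame of seat between 0.0235 and 0.0268 m and horizontal distance between bearing and groove below 0.003 m and angle between bearing's own z axis and vertical below 0.04 rad and value of joint lever_l above 0.12 rad and value of joint clip_l above 0.19 rad and contact force between the fingers and pliers above 5 N and z of clip in the frame of groove between -0.003 and 0.003 m and horizontal distance between clip and groove below 0.004 m and angle between clip's own z axis and vertical below 0.12 rad and linear speed of clip below 0.02 m/s and contact force between each of clip, pliers and seat below 0.5 N and contact force between each of clip, pliers and bearing below 0.5 N); the arm keeps its last pose, push and grip.
It fails at once if a bystander is pushed away (more than 30 mm) (distance of any of bench_block, jar, graver from where it was at the start of the episode above 0.03 m).
It also fails if it takes over 67 s, if anything falls off the work surface, if the arm or the gripper's body presses on something with over 40 N, if the wrist force passes 120 N, or if a joint passes its speed limit or range.

## Robot

A 7-joint arm with a two-finger parallel gripper is mounted at the origin on the work surface. World frame = base frame: x ahead of the robot, y to its left, z up, the work surface at z = 0. Lengths are in mm, angles in degrees, forces in N, time in s.
With the tool pointing down it reaches from about 400 to 850 mm from the base axis. Payload 10.4 kg.
Tool frame: the origin (TCP) lies at the very end of the fingers, on their centre line; the grasp point (between the pads) lies 19 mm behind it (bot.hold_point_z is the distance from the TCP to the grasp point, in mm); z points along the fingers, y is the line along which they close (so a half turn about z gives the same grasp; the last joint's range is limited). The gripper opens to 87 mm and grips with 3 to 60 N. Pads are 19 mm wide; open, the fingers measure 117 mm over their backs; the gripper's body (75 mm by 190 mm) begins 51 mm behind the grasp point.
Start: joints at [72.33, 19.034, -3.707, 83.658, 1.238, 77.344, -5.071], TCP at [176.225, -599.664, 222.576] pointing down, gripper open.
Joint ranges: [-148.97, 148.97], [-28.65, 121.19], [-84.17, 76.75], [9.2, 138.47], [-72.65, 252.65], [3.7, 117.97], [-149.18, 149.18]. Speed limits (degrees/s): [127.2, 127.2, 159.86, 159.86, 180, 180, 180].

## Interface

Orientations are given as [roll, pitch, yaw] about the fixed x, y, z axes, in that order (R = Rz(yaw) Ry(pitch) Rx(roll)).
In Python, from workcell import bot, vision gives the robot as it stands. The module is installed in compiled form; this text tells all that it offers.
- The arm moves only by the shell command python3 -m handwheel 'ROWS' [FORCE]. ROWS is JSON, a list that holds one entry, the list of rows, each a list of 5 numbers: the closure, from 0 (fully open) to 1 (shut), then the shift along the tool's x, y, z each as a share of 0.025 m, from -1 to 1, then the turn about the tool's z as a share of pi/2 rad, from -1 to 1. A call has 1 to 12 rows; each row shifts and turns the commanded pose from where the row before left it, along the tool's axes as they then stand; what a row does not reach is not made up. A row lasts 1/10 s, in which the tool goes at most 50 mm and 8.59 degrees, less where a joint would pass 70% of its speed; a pose out of reach is approached as far as the arm can. A call with a number of a shift or a turn outside -1 to 1 is refused whole. A call with a gripper value outside its range is refused whole. The fingers move at their own pace and stop on an object; FORCE is the grip in N (left out, the last holds). Time passes only in rows, so rows that do not move let the fingers close. It gives the time, the measured TCP pose, the force, the opening and the grip force at its end, in the units of the state.
- bot.get_state(): the state, without advancing time (a new reading comes with each control period).
- vision.camera(name): name is "scene" or "top"; returns the picture (384x512x3 uint8, red, green, blue); there is no depth.
- vision.camera_model(name): a dict with "fovy" (degrees; the focal length in pixels is half the picture's height over the tangent of half this angle, whatever the lens; pixels are square), "cx", "cy" (the principal point, pixels), "distortion" ([k1, k2, p1, p2, k3] as OpenCV has them; the pictures are not rectified), "extrinsics" (4x4, takes a point from camera to world coordinates). Camera axes: x right, y up, looking along -z (the intrinsics and any distortion apply to the point x, -y, -z); pixel columns grow to the right and rows downward; lengths in mm; the calibration is good to about 2 mm. A picture is of the moment at which its call begins. camera_model takes no time and is no camera call.
- bot.finish_job(): hands the job in; it is judged then, once.
The state is a dict: "time_s": time; "joint_pos": joint angles; "qvel": joint speeds; "tau": joint torques, N m; "tool_pos": TCP position; "ee_rot": TCP orientation; "contact_force": force on the tool from outside, world axes, zero at the start; "torque": the same for the moment, N m; "gripper_width": opening from 0.0 (shut) to 1.0 (fully open); "gripper_force": force on a finger pad.
Only numpy, scipy, OpenCV 4.12 (cv2) and the standard library are available. Lean on these libraries where they do the work, as an engineer would, in place of code of your own. Each camera call takes 0.05 s, during which the arm holds its last target. There are 200 camera calls.

## Working session

There is one attempt and no reset: what is moved stays moved. The work goes in short steps, Python scripts to look and compute and a shell command to move; the robot and the scene stay as the last step left them, time stands still between calls to the robot, and variables do not carry over. Pictures are saved under pics/ and viewed, at most 12 in all, crops included, and the job is handed in when it is done.

```bash
mkdir -p pics; ls; python3 - <<'E'
from workcell import bot, vision
import cv2
s=bot.get_state(); print(s['time_s'],s['tool_pos'],s['ee_rot'],s['joint_pos'],bot.hold_point_z)
for n in('scene','top'):
    im=vision.camera(n); cv2.imwrite(f'pics/{n}0.png',cv2.resize(im[:,:,::-1],(800,600),interpolation=cv2.INTER_CUBIC)); cv2.imwrite(f'raw_{n}0.png',im[:,:,::-1])
    print(vision.camera_model(n))
E
```

```text
pics
0.0 [ 176.07962588 -599.26404416  221.73780678] [-1.79915931e+02  3.79896681e-03  1.63747952e+01] [72.32974933 19.07269015 -3.70622353 83.70700232  1.23713192 77.34428882
 -5.07160934] 18.700000000000003
{'fovy': 42.897932877597846, 'cx': 251.09022351376115, 'cy': 188.03623272808616, 'distortion': array([-0.09641431,  0.        ,  0.        ,  0.        ,  0.        ]), 'extrinsics': array([[-5.76405041e-01, -5.34814521e-01,  6.17843554e-01,
         1.15168139e+03],
       [ 8.17046153e-01, -3.90036737e-01,  4.24625633e-01,
         4.52839601e+02],
       [ 1.38857290e-02,  7.49563054e-01,  6.61787288e-01,
         7.79501791e+02],
       [ 0.00000000e+00,  0.00000000e+00,  0.00000000e+00,
         1.00000000e+00]])}
{'fovy': 49.06218033682857, 'cx': 263.44116579339, 'cy': 188.6922954548396, 'distortion': array([-0.14155917,  0.        ,  0.        ,  0.        ,  0.        ]), 'extrinsics': array([[ 5.07819314e-03,  9.90925063e-01, -1.34319509e-01,
         4.38046950e+02],
       [-9.99859929e-01,  2.88936986e-03, -1.64855636e-02,
         5.79607568e+00],
       [-1.59478594e-02,  1.34384412e-01,  9.90800936e-01,
         1.05409743e+03],
       [ 0.00000000e+00,  0.00000000e+00,  0.00000000e+00,
         1.00000000e+00]])}
```

View pics/top0.png

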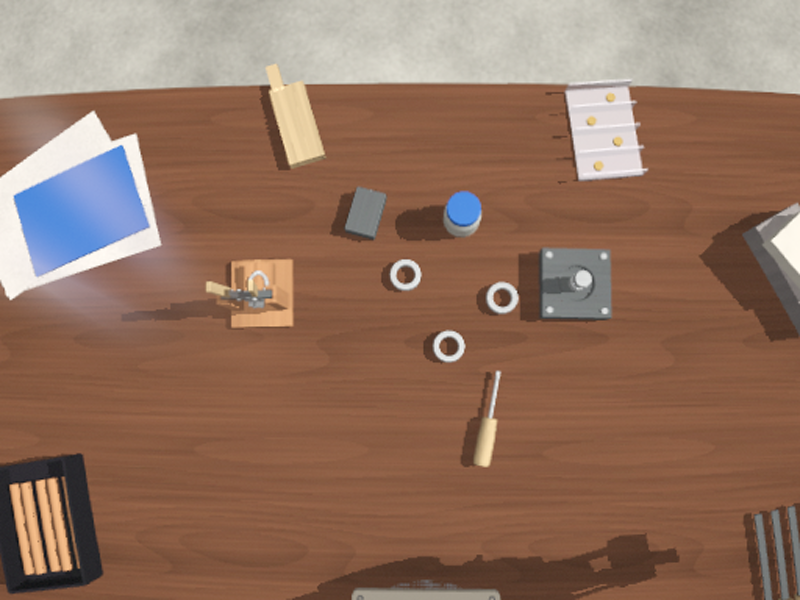

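View pics/scene0.png

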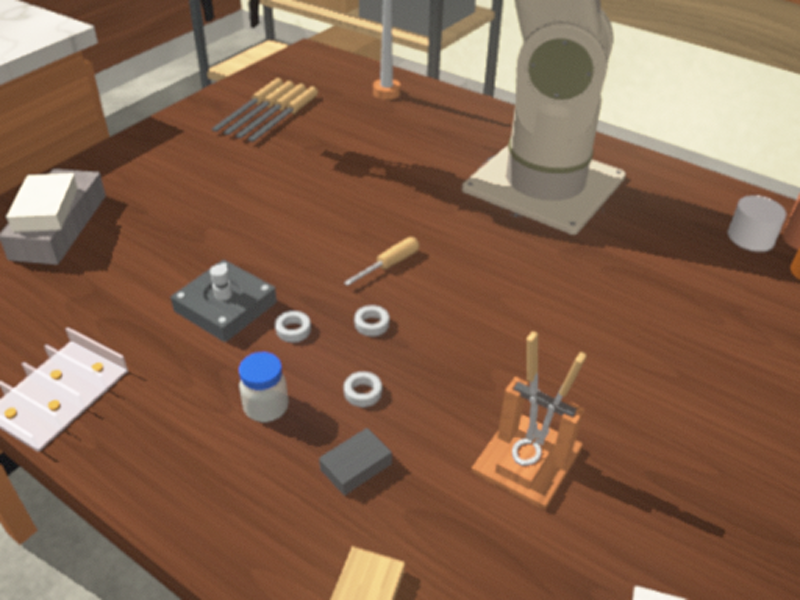

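The top view shows the seat at (575,283). The three rings are at (405,275), (502,297) and (449,346), and the last is the nearest to the base. The stand with pliers is at (262,293), with the block, jar and graver around it. The scene view shows the same. I'll measure next.

```bash
cat > h.py <<'E'
import numpy as np, cv2
from workcell import bot, vision
def K(n):
    m=vision.camera_model(n); f=192/np.tan(np.radians(m['fovy']/2))
    return np.array([[f,0,m['cx']],[0,f,m['cy']],[0,0,1]]),np.array(m['distortion']),np.array(m['extrinsics'])
def ray(n,u,v):
    k,d,E=K(n); x,y=cv2.undistortPoints(np.array([[[u,v]]],float),k,d)[0,0]
    r=E[:3,:3]@[x,-y,-1]; return E[:3,3],r/np.linalg.norm(r)
def plane(n,u,v,z):
    o,r=ray(n,u,v); return o+r*(z-o[2])/r[2]
def tri(a,b):   # top px, scene px
    A=np.zeros((3,3)); B=np.zeros(3)
    for n,p in(('top',a),('scene',b)):
        o,r=ray(n,*p); P=np.eye(3)-np.outer(r,r); A+=P; B+=P@o
    return np.linalg.solve(A,B)
def proj(n,p):
    k,d,E=K(n); q=E[:3,:3].T@(np.array(p,float)-E[:3,3]); q=np.array([q[0],-q[1],-q[2]])
    return cv2.projectPoints(q.reshape(1,1,3),np.zeros(3),np.zeros(3),k,d)[0][0,0]
def snap(n,tag):
    im=vision.camera(n)[:,:,::-1].copy(); cv2.imwrite(f'raw_{n}{tag}.png',im); return im
def crop(im,c,w=60,W=400,H=300):
    h=w*H/W; x,y=c; M=np.array([[W/w,0,-(x-w/2)*W/w],[0,W/w,-(y-h/2)*W/w]])
    return cv2.warpAffine(im,M,(W,H),flags=cv2.INTER_CUBIC)
E
python3 - <<'E'
from h import *
np.set_printoptions(precision=1,suppress=True)
for n in('top','scene'):
    im=cv2.imread(f'raw_{n}0.png'); hsv=cv2.cvtColor(im,cv2.COLOR_BGR2HSV)
    m=((hsv[...,1]<45)&(hsv[...,2]>120)).astype(np.uint8)
    cs,hi=cv2.findContours(m,cv2.RETR_CCOMP,cv2.CHAIN_APPROX_NONE)
    for i,c in enumerate(cs):
        a=cv2.contourArea(c); 
        x,y,w,h=cv2.boundingRect(c)
        if hi[0][i][3]<0 and 2<a<900 and 120<x<420 and 130<y<320:
            M=cv2.moments(c); u,v=M['m10']/M['m00'],M['m01']/M['m00']
            print(n,(round(u,1),round(v,1)),a,(w,h),'hole' if hi[0][i][2]>=0 else '',plane(n,u,v,8),plane(n,u,v,30),plane(n,u,v,73))
t=cv2.imread('raw_top0.png'); s=cv2.imread('raw_scene0.png')
k=.64
o=np.vstack([np.hstack([crop(t,(575*k,283*k),64),crop(s,(223*k,296*k),80)]),np.hstack([crop(t,(250*k,293*k),70),crop(s,(535*k,420*k),150)])])
cv2.imwrite('pics/c1.png',o)
E
```

```text
top (316.0, 251.8) 54.0 (8, 31)  [ 423.1 -107.3    8. ] [ 423.5 -104.9   30. ] [ 424.1 -100.3   73. ]
top (286.9, 221.2) 302.0 (21, 20) hole [498.4 -35.4   8. ] [497.1 -34.6  30. ] [494.7 -32.9  73. ]
top (163.7, 193.6) 37.0 (12, 7)  [566.7 276.    8. ] [564.  270.3  30. ] [558.7 259.2  73. ]
top (148.6, 187.6) 6.0 (5, 4)  [581.8 316.1   8. ] [578.8 309.6  30. ] [572.9 296.8  73. ]
top (168.9, 187.3) 26.0 (9, 6)  [582.8 263.3   8. ] [579.7 257.9  30. ] [573.8 247.3  73. ]
top (321.0, 190.2) 298.0 (21, 20) hole [ 576.4 -121.2    8. ] [ 573.5 -118.5   30. ] [ 567.8 -113.3   73. ]
top (165.9, 176.5) 27.0 (13, 10)  [610.6 272.    8. ] [607.  266.4  30. ] [599.9 255.4  73. ]
top (259.1, 175.5) 292.0 (21, 20) hole [613.4  34.3   8. ] [609.8  33.7  30. ] [602.5  32.5  73. ]
top (296.1, 145.3) 87.0 (24, 19) hole [691.6 -59.4   8. ] [686.2 -58.1  30. ] [675.8 -55.4  73. ]
scene (356.5, 255.4) 9.5 (4, 7)  [475.1 257.5   8. ] [494.4 263.1  30. ] [532.1 274.   73. ]
scene (168.1, 257.0) 472.0 (30, 28)  [707.4 -56.7   8. ] [720.  -42.2  30. ] [744.8 -13.8  73. ]
scene (340.0, 278.3) 421.0 (27, 58) hole [548.8 257.2   8. ] [566.  262.8  30. ] [599.6 273.7  73. ]
scene (231.5, 248.3) 396.5 (25, 22) hole [611.4  34.6   8. ] [626.8  46.5  30. ] [657.   69.8  73. ]
scene (141.8, 204.2) 23.0 (7, 6)  [ 625.3 -212.9    8. ] [ 640.3 -193.9   30. ] [ 669.7 -156.8   73. ]
scene (186.7, 208.1) 327.5 (23, 20) hole [ 574.3 -120.8    8. ] [ 590.7 -104.4   30. ] [622.9 -72.5  73. ]
scene (237.3, 204.5) 318.5 (22, 20) hole [496.8 -34.9   8. ] [515.5 -21.   30. ] [552.    6.2  73. ]
scene (168.9, 183.5) 20.5 (7, 6)  [ 534.6 -211.6    8. ] [ 552.2 -192.6   30. ] [ 586.6 -155.6   73. ]
scene (231.4, 174.9) 38.0 (23, 14)  [ 420.  -109.4    8. ] [440.9 -93.4  30. ] [481.7 -62.   73. ]
scene (139.9, 178.7) 193.0 (14, 25)  [ 563.2 -281.     8. ] [ 579.9 -260.1   30. ] [ 612.7 -219.2   73. ]
```

View pics/c1.png

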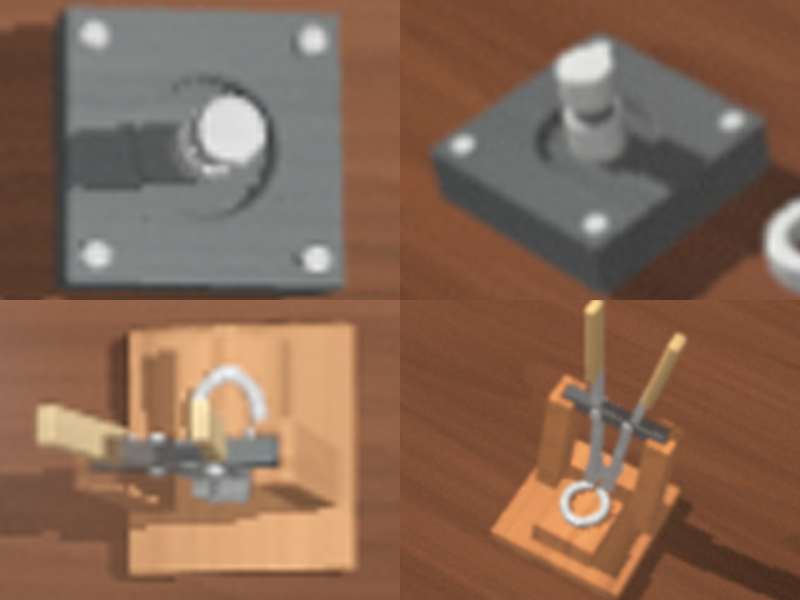

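The crops show the seat with its four screws and the axle-top disc at crop (232,130). The stand has its clip ring on the +x side, the crossbar centre is at about (187,451), and the handles lean apart along y.

```bash
python3 - <<'E'
from h import *
np.set_printoptions(precision=1,suppress=True)
t=cv2.imread('raw_top0.png'); s=cv2.imread('raw_scene0.png')
def cen(im,p,r,thr=170):
    g=cv2.cvtColor(im,cv2.COLOR_BGR2GRAY).astype(float); x,y=map(int,map(round,p))
    w=np.clip(g[y-r:y+r+1,x-r:x+r+1]-thr,0,60); yy,xx=np.mgrid[y-r:y+r+1,x-r:x+r+1]
    return np.array([(w*xx).sum(),(w*yy).sum()])/w.sum()
ct=lambda x,y,o,k:(o[0]+x/k,o[1]+y/k)
o=(336,157.12); q=[cen(t,ct(x,y,o,6.25),3,130) for x,y in((95,35),(313,40),(317,259),(96,254))]
P=np.array([plane('top',*a,31) for a in q]); print('screws top',P,'mean',P.mean(0))
o2=(223*.64-40,296*.64-30); q2=[cen(s,ct(x,y,o2,5),3,130) for x,y in((62,145),(195,223),(332,121))]
S=np.array([plane('scene',*a,31) for a in q2]); print('screws scene',S,'mean',(S[0]+S[2])/2)
ax=cen(t,ct(232,130,o,6.25),6,165); print('axle top',ax,plane('top',*ax,73)); 
ax2=ct(185,62,o2,5); print('axle scene',plane('scene',*ax2,73))
o3=(125,161.27); k3=400/70; o4=(267.4,212.55); k4=400/150
a=ct(187,151,o3,k3); b=ct(216,112,o4,k4)
print('bar c top',plane('top',*a,105.5),'scene',plane('scene',*b,104),tri(a,b))
for e in((95,152),(278,150)): print('bar end top',plane('top',*ct(*e,o3,k3),105.5))
for e in((162,92),(270,132)): print('bar end scene',plane('scene',*ct(*e,o4,k4),104))
B=np.array([plane('top',*ct(*e,o3,k3),12) for e in((130,30),(355,22),(357,270),(130,274))]); print('base',B,B.mean(0))
# clip ring
for n,e,oo,k in(('top',(230,105),o3,k3),('scene',(184,203),o4,k4)): print('clip',n,plane(n,*ct(*e,oo,k),32))
E
```

```text
screws top [[ 642.8 -194.7   31. ]
 [ 641.3 -282.9   31. ]
 [ 553.1 -281.4   31. ]
 [ 554.6 -193.4   31. ]] mean [ 598.  -238.1   31. ]
screws scene [[ 639.3 -281.3   31. ]
 [ 641.  -193.5   31. ]
 [ 553.  -191.7   31. ]] mean [ 596.1 -236.5   31. ]
axle top [373.  178.1] [ 597.3 -238.1   73. ]
axle scene [ 595.7 -236.9   73. ]
bar c top [568.3 265.5 105.5] scene [566.2 268.7 104. ] [567.6 267.4 104.4]
bar end top [567.7 303.7 105.5]
bar end top [568.8 228.1 105.5]
bar end scene [571.8 229.6 104. ]
bar end scene [560.9 306.9 104. ]
base [[635.7 319.5  12. ]
 [639.2 217.3  12. ]
 [528.7 213.1  12. ]
 [526.2 314.8  12. ]] [582.4 266.2  12. ]
clip top [598.6 267.3  32. ]
clip scene [593.7 269.3  32. ]
```

```bash
python3 -m handwheel '[[[0,0,0,0,0.091],[0,0,0,0,0.091],[0,0.5,-0.9,0,0],[0,0.56,-1,0,0],[0,0.56,-1,0,0],[0,0.56,-1,0,0],[0,0.56,-1,0,0],[0,0.56,-1,0,0],[0,0.56,-1,0,0],[0,0.56,-1,0,0],[0,0.56,-1,0,0],[0,0.56,-1,0,0]]]'
```

```text
time_s: 1.3
tool_pos: [315.0, -350.9, 222.3]
ee_rot: [-180.0, 0.0, -0.0]
contact_force: [0.9, 1.2, 0.6]
gripper_width: 1.001
gripper_force: 0.0
```

```bash
python3 -m handwheel '[[[0,0.56,-1,0,0],[0,0.56,-1,0,0],[0,0.56,-1,0,0],[0,0.56,-1,0,0],[0,0.56,-1,0,0],[0,0.56,-1,0,0],[0,0.56,-1,0,0],[0,0.56,-1,0,0],[0,0.56,-1,0,0],[0,0.56,-1,0,0],[0,0,0,0,0]]]'
```

```text
time_s: 2.4
tool_pos: [455.9, -98.4, 222.4]
ee_rot: [-179.9, -0.0, 0.3]
contact_force: [0.0, -0.3, -1.0]
gripper_width: 0.995
gripper_force: 0.0
```

```bash
python3 -m handwheel '[[[0,0.556,-0.844,0,0],[0,0.556,-0.844,0.5,0],[0,0.556,-0.844,1,0],[0,0,0,1,0],[0,0,0,1,0],[0,0,0,1,0],[0,0,0,1,0],[0,0,0,1,0],[0,0,0,1,0],[0,0,0,0.6,0],[0,0,0,0.456,0],[0,0,0,0,0]]]' 30
```

```text
time_s: 3.6
tool_pos: [495.7, -39.1, 7.6]
ee_rot: [-180.0, 0.1, -0.0]
contact_force: [-0.4, -0.3, -0.1]
gripper_width: 0.997
gripper_force: 0.0
```

```bash
python3 -m handwheel '[[[0.3,0,0,0,0],[0.5,0,0,0,0],[0.6,0,0,0,0],[0.7,0,0,0,0],[0.7,0,0,0,0],[0.7,0,0,0,0]]]' 30
```

```text
time_s: 4.2
tool_pos: [496.8, -38.6, 9.0]
ee_rot: [-180.0, -0.0, 0.0]
contact_force: [-0.7, 1.4, 3.9]
gripper_width: 0.558
gripper_force: 30.0
```

```bash
python3 -m handwheel '[[[0.7,0,0,-0.5,0],[0.7,0,0,-1,0],[0.7,0,0,-1,0],[0.7,0,0,-1,0],[0.7,0.5,1,-1,0],[0.7,0.5,1,0,0],[0.7,0.5,1,0,0],[0.7,0.5,1,0,0],[0.7,0.5,1,0,0],[0.7,0.5,1,0,0],[0.7,0.5,1,0,0],[0.7,0.5,0.9,0,0]]]'
```

```text
time_s: 5.4
tool_pos: [596.5, -238.0, 121.9]
ee_rot: [180.0, 0.0, -0.0]
contact_force: [-0.2, -0.6, -1.5]
gripper_width: 0.558
gripper_force: 30.0
```

```bash
python3 -m handwheel '[[[0.7,0,0,0,0],[0.7,0,0,0,0]]]'; python3 - <<'E'
from h import *
t=snap('top','1'); s=snap('scene','1')
S=np.array([bot.get_state()['tool_pos']]); print(S)
p=S[0]
o=np.hstack([crop(t,proj('top',p),100),crop(s,proj('scene',p),100)]); cv2.imwrite('pics/c2.png',o); print(proj('top',p),proj('scene',p))
E
```

```text
time_s: 5.6
tool_pos: [596.2, -236.4, 121.4]
ee_rot: [-180.0, 0.0, -0.0]
contact_force: [0.5, 0.6, -1.2]
gripper_width: 0.559
gripper_force: 30.0
[[ 596.27391884 -235.17995592  121.52013692]]
[376.91152832 175.08613674] [137.12634351 155.27560408]
```

View pics/c2.png

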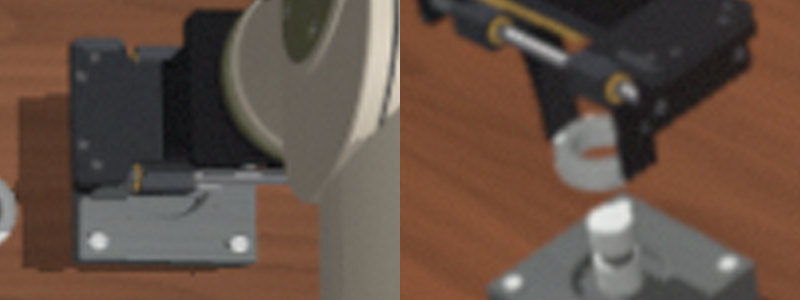

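The ring is level in the fingers at scene crop (600,152), above the axle top at (612,220). In the top view the arm covers it. I'll compare the ring's visible outline with where it should be.

```bash
python3 - <<'E'
from h import *
np.set_printoptions(precision=2,suppress=True)
P=[]
for i in range(4):
    s=snap('scene','2'); P.append(bot.get_state()['tool_pos'])
p=np.mean(P,0); print(np.array(P),p)
hsv=cv2.cvtColor(s,cv2.COLOR_BGR2HSV); m=((hsv[...,1]<60)&(hsv[...,2]>95)).astype(np.uint8)
u,v=proj('scene',p); x0,y0=int(u)-20,int(v)-20; g=m[y0:y0+34,x0:x0+34]
n,l,st,c=cv2.connectedComponentsWithStats(g,connectivity=4)
print(st[1:],); 
for r in g: print(''.join('.#'[a] for a in r))
a=np.linspace(0,2*np.pi,90)
C=np.array([proj('scene',[p[0]+25*np.cos(t),p[1]+25*np.sin(t),z]) for t in a for z in(p[2]-8.5,p[2]+7.5)])-[x0,y0]
print('pred left,right,top,bottom',C[:,0].min(),C[:,0].max(),C[:,1].min(),C[:,1].max())
E
```

```text
[[ 596.29 -235.15  121.56]
 [ 596.35 -235.3   121.58]
 [ 596.36 -235.51  121.53]
 [ 596.39 -235.71  121.51]] [ 596.35 -235.42  121.55]
[[ 25   4   5   4  14]
 [  8  12  19  19 236]
 [ 22  32   9   2  14]]
..................................
..................................
..................................
..................................
.........................####.....
.........................####.....
..........................####....
...........................##.....
..................................
..................................
..................................
..................................
.................######...........
...............#########..........
.............###########..........
...........#############..........
..........##############..........
.........###############..........
........################..........
.........###############..........
.........########.................
.........#######..................
.........########......##.........
.........################.........
.........################.........
..........###############.........
..........###############.........
...........###############........
............###############.......
.............#############........
................#######...........
..................................
........................#####.....
......................#########...
pred left,right,top,bottom 8.061477541769506 31.89639363409151 10.73648389993889 30.362647018367312
```

```bash
python3 -m handwheel '[[[0.7,-0.02,0.04,0.5,0],[0.7,0,0,0.7,0],[0.7,0,0,0.4,0],[0.7,0,0,0.3,0],[0.7,0,0,0.2,0],[0.7,0,0,0.2,0]]]'
```

```text
time_s: 6.5
tool_pos: [596.2, -237.4, 63.5]
ee_rot: [180.0, -0.0, 0.0]
contact_force: [0.5, -0.1, -0.1]
gripper_width: 0.559
gripper_force: 30.0
```

```bash
python3 -m handwheel '[[[0.7,0,0,0.25,0],[0.7,0,0,0.2,0],[0.7,0,0,0.2,0]]]'
```

```text
time_s: 6.8
tool_pos: [596.0, -237.5, 47.1]
ee_rot: [180.0, -0.0, -0.0]
contact_force: [-0.4, 0.1, -0.7]
gripper_width: 0.556
gripper_force: 30.0
```

```bash
python3 -m handwheel '[[[0.7,0,0,0.2,0],[0.7,0,0,0.12,0],[0.7,0,0,0.08,0],[0.7,0,0,0.04,0]]]'
```

```text
time_s: 7.2
tool_pos: [595.9, -237.4, 36.3]
ee_rot: [180.0, 0.0, -0.0]
contact_force: [0.4, 0.0, 0.1]
gripper_width: 0.561
gripper_force: 30.0
```

```bash
python3 -m handwheel '[[[0.7,0,0,0.04,0],[0.7,0,0,0.02,0],[0.7,0,0,0,0]]]'
```

```text
time_s: 7.5
tool_pos: [596.0, -237.4, 35.0]
ee_rot: [180.0, -0.0, -0.0]
contact_force: [-0.3, -0.4, -0.8]
gripper_width: 0.558
gripper_force: 30.0
```

```bash
python3 -m handwheel '[[[0.7,0,0,0.03,0],[0.7,0,0,0,0],[0.7,0,0,0.02,0],[0.7,0,0,0,0]]]'
```

```text
time_s: 7.9
tool_pos: [596.0, -237.4, 34.1]
ee_rot: [180.0, -0.0, -0.0]
contact_force: [-2.3, 0.2, 4.8]
gripper_width: 0.562
gripper_force: 30.0
```

```bash
python3 -m handwheel '[[[0.7,0,0,0.02,0],[0.7,0,0,0,0]]]'
```

```text
time_s: 8.1
tool_pos: [596.1, -237.5, 34.0]
ee_rot: [180.0, -0.0, -0.0]
contact_force: [-4.5, 1.2, 8.3]
gripper_width: 0.559
gripper_force: 30.0
```

```bash
python3 -m handwheel '[[[0.4,0,0,0,0],[0.3,0,0,0,0],[0.3,0,0,0,0],[0.3,0,0,0,0],[0.3,0,0,0,0]]]'; python3 - <<'E'
from h import *
s=snap('scene','3'); cv2.imwrite('pics/c3.png',crop(s,proj('scene',[597,-237,45]),64,600,450))
E
```

```text
time_s: 8.6
tool_pos: [595.9, -237.4, 33.0]
ee_rot: [180.0, 0.0, -0.0]
contact_force: [-0.1, 0.1, 0.8]
gripper_width: 0.7
gripper_force: 0.0
```

View pics/c3.png

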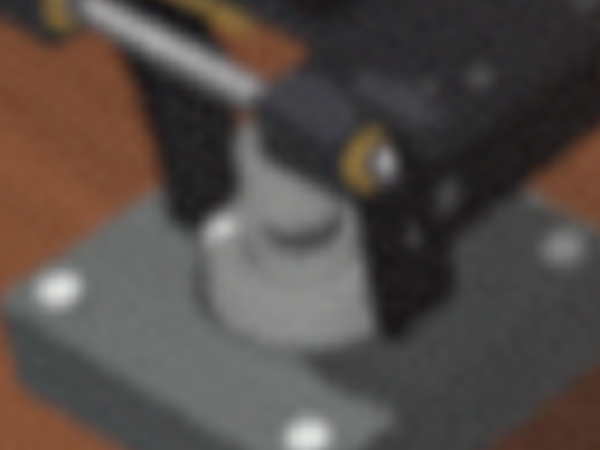

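The ring looks flat in the recess, at crop (285,290), with the fingers open around it. I'll withdraw and verify with a clear view.

```bash
python3 -m handwheel '[[[0.3,0,0,-0.3,0],[0.3,0,0,-0.8,0],[0,0,0,-1,0],[0,0,0,-1,0],[0,0,0,-1,0],[0,0,0,-1,0],[0,0,-1,-1,0],[0,-0.06,-1,-1,0],[0,-0.06,-1,-0.3,0],[0,-0.06,-1,0,0],[0,-0.06,-1,0,0],[0,-0.06,-1,0,0]]]'
```

```text
time_s: 9.85
tool_pos: [588.4, -86.3, 218.9]
ee_rot: [180.0, -0.0, 0.0]
contact_force: [-0.5, -0.8, 0.9]
gripper_width: 0.996
gripper_force: 0.0
```

```bash
python3 -m handwheel '[[[0,-0.06,-1,0,0],[0,-0.06,-1,0,0],[0,-0.06,-1,0,0],[0,-0.06,-1,0,0],[0,-0.06,-1,0,0],[0,-0.06,-1,0,0],[0,0,0,0,0]]]'; python3 - <<'E'
from h import *
np.set_printoptions(precision=1,suppress=True)
t=snap('top','4'); s=snap('scene','4')
k=.64
cv2.imwrite('pics/c4.png',np.vstack([np.hstack([crop(t,(575*k,283*k),64),crop(s,(223*k,296*k),64)]),np.hstack([crop(t,(250*k,293*k),70),crop(s,(540*k,410*k),110)])]))
print([bot.get_state()[k] for k in('tool_pos','ee_rot')])
E
```

```text
time_s: 10.55
tool_pos: [578.8, 67.2, 219.0]
ee_rot: [-179.9, -0.0, 0.3]
contact_force: [-0.4, -0.7, 0.3]
gripper_width: 1.0
gripper_force: 0.0
[array([579.5,  62.9, 218.7]), array([180. ,  -0. ,   0.1])]
```

View pics/c4.png

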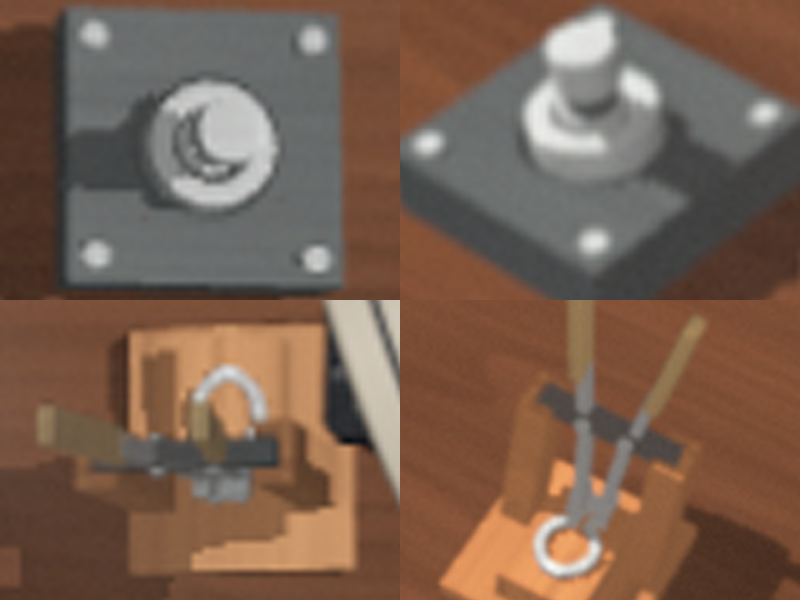

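The bearing sits flat in the recess, centred round the axle in both views, at (210,145) and (593,125). The pliers are unchanged in the stand. Next, the handle tops.

```bash
python3 - <<'E'
from h import *
np.set_printoptions(precision=1,suppress=True)
o3=(125,161.27); k3=400/70
c=lambda x,y:(o3[0]+x/k3,o3[1]+y/k3)
for n,a,b in (('L',c(46,124),(532.5*.64,335*.64)),('R',c(200,102),(581*.64,356*.64))):
    print(n,'top',plane('top',*a,191),'scene',plane('scene',*b,191),'tri',tri(a,b))
# wood handles mask colours
im=cv2.imread('raw_top0.png'); hsv=cv2.cvtColor(im,cv2.COLOR_BGR2HSV)
print(hsv[183,133],hsv[180,160],hsv[200,180])
p0=plane('top',*c(46,124),191)
for z in (30,70,92):
  for y in (-30,30): print(z,y,[ (np.array(proj('top',[567.5,267+y,100.5+z]))-o3)*k3])
E
```

```text
L top [566.5 296.  191. ] scene [567.2 240.1 191. ] tri [574.2 266.7 215. ]
R top [574.7 237.9 191. ] scene [565.2 298.  191. ] tri [566.2 269.3 175.1]
[ 19  78 223] [ 20  71 250] [ 14 114 229]
30 -30 [array([241.2, 144.4])]
30 30 [array([ 92.4, 144. ])]
70 -30 [array([215.7, 129.6])]
70 30 [array([ 60.8, 129.3])]
92 -30 [array([200.6, 120.8])]
92 30 [array([ 42.2, 120.6])]
```

```bash
python3 -m handwheel '[[[0,-0.06,-0.9,0,0],[0,-0.06,-1,0,0],[0,-0.06,-1,0,0],[0,-0.06,-1,0,0],[0,-0.06,-1,0,0],[0,-0.06,-1,0,0],[0,-0.06,-1,0,0],[0,-0.06,-0.8,0,0],[0,-0.04,-0.516,0,0],[0,0,0,0,-0.022],[0,0,0,0,0]]]'; python3 - <<'E'
from h import *
s=snap('scene','5'); st=bot.get_state(); print(st['tool_pos'],st['ee_rot'])
cv2.imwrite('pics/c5.png',crop(s,proj('scene',[567,267,190]),120,800,600))
E
```

```text
time_s: 11.75
tool_pos: [567.0, 267.1, 218.1]
ee_rot: [180.0, -0.0, 2.0]
contact_force: [-0.4, -0.2, 0.3]
gripper_width: 1.003
gripper_force: 0.0
[567.11681262 266.74340615 218.08145212] [ 1.79956926e+02 -6.47441996e-03  1.85311638e+00]
```

View pics/c5.png

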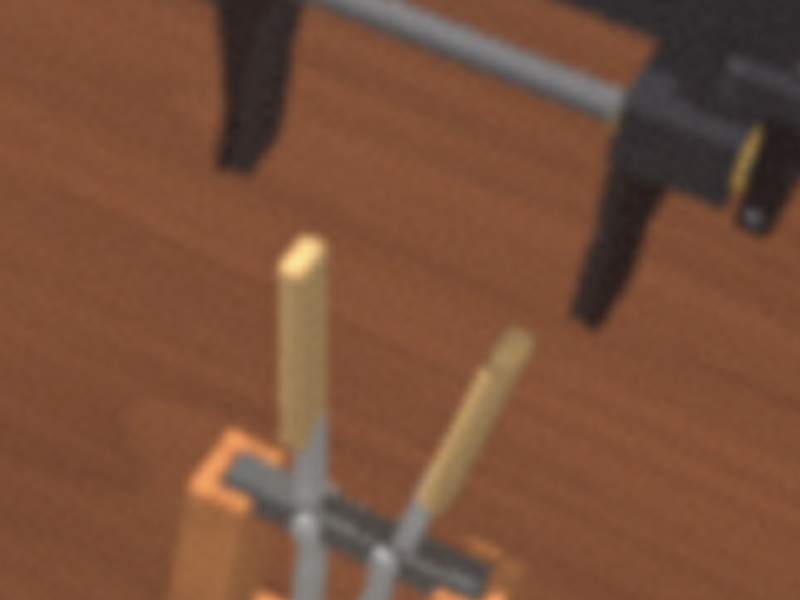

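The open fingers, with tips at (237,165) and (590,318), straddle the handle ends at (303,258) and (515,345) evenly. I'll descend.

```bash
python3 -m handwheel '[[[0,0,0,0.5,0],[0,0,0,0.7,0],[0,0,0,0.7,0],[0,0,0,0.5,0],[0,0,0,0.25,0],[0,0,0,0,0]]]' 45
```

```text
time_s: 12.4
tool_pos: [566.2, 267.5, 150.9]
ee_rot: [180.0, 0.1, 1.9]
contact_force: [-0.1, -0.8, 0.5]
gripper_width: 1.0
gripper_force: 0.0
```

```bash
python3 -m handwheel '[[[0.2,0,0,0,0],[0.3,0,0,0,0],[0.4,0,0,0,0],[0.5,0,0,0,0],[0.6,0,0,0,0],[0.75,0,0,0,0],[0.75,0,0,0,0],[0.75,0,0,0,0],[0.75,0,0,0,0],[0.75,0,0,0,0]]]' 45
```

```text
time_s: 13.4
tool_pos: [567.7, 268.0, 153.9]
ee_rot: [-180.0, -0.2, 1.9]
contact_force: [-1.7, -1.8, 11.3]
gripper_width: 0.383
gripper_force: 45.0
```

```bash
python3 -m handwheel '[[[0.75,0,0,-0.1,0],[0.75,0,0,-0.2,0],[0.75,0,0,-0.3,0],[0.75,0,0,-0.4,0],[0.75,0,0,-0.5,0],[0.75,0,0,-0.5,0],[0.75,0,0,-0.5,0],[0.75,0,0,-0.5,0],[0.75,0,0,-0.5,0],[0.75,0,0,-0.4,0],[0.75,0,0,0,0]]]'; python3 - <<'E'
from h import *
s=snap('scene','6'); t=snap('top','6'); st=bot.get_state(); p=st['tool_pos']; print(p,st['ee_rot'],st['gripper_width'])
c=proj('scene',[p[0]+10,p[1],p[2]-80])
cv2.imwrite('pics/c6.png',crop(s,c,110,800,600)); print(c)
E
```

```text
time_s: 14.5
tool_pos: [567.0, 268.5, 251.2]
ee_rot: [-179.9, -0.1, 2.0]
contact_force: [-0.5, 0.4, -2.6]
gripper_width: 0.385
gripper_force: 44.9
[566.4741899  267.98119566 249.19275809] [1.79990993e+02 3.42346475e-03 1.97550216e+00] 0.38115941993063884
[350.95393791 233.15857632]
```

View pics/c6.png

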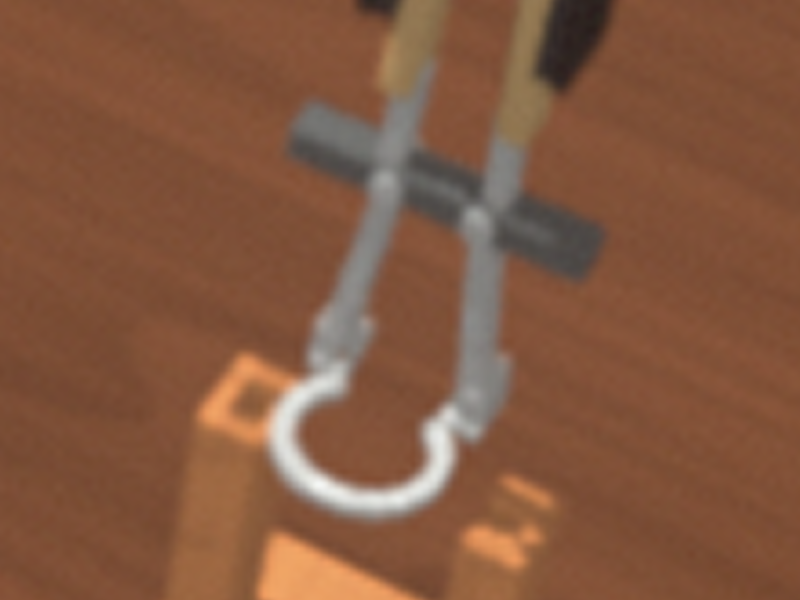

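The spread clip hangs level on the tips, ring centre near crop (363,440), clear of the posts. I'll measure the ring against its nominal position under the TCP.

```bash
cat > ring.py <<'E'
from h import *
import sys
def ext(tag,tcp,yaw,dz=120,dx=24):
    s=cv2.imread(f'raw_scene{tag}.png'); hsv=cv2.cvtColor(s,cv2.COLOR_BGR2HSV)
    c=np.array(tcp)+[dx*np.cos(yaw),dx*np.sin(yaw),-dz]
    C=np.array([proj('scene',c+[21*np.cos(a),21*np.sin(a),z]) for a in np.linspace(0,2*np.pi,120) for z in(-2,2)])
    u,v=C.mean(0); x0,y0=int(u)-22,int(v)-18
    h=hsv[y0:y0+36,x0:x0+44]; g=((h[...,1]<75)&(h[...,2]>125)).astype(np.uint8)
    for r in g: print(''.join('.#'[a] for a in r))
    print('c',c,'centre',u-x0,v-y0,'pred l,r,t,b',C[:,0].min()-x0,C[:,0].max()-x0,C[:,1].min()-y0,C[:,1].max()-y0,'mm->px x,y,z:',*[(proj('scene',c+e)-proj('scene',c)).round(2) for e in np.eye(3)])
E
python3 - <<'E'
from ring import *
ext(6,[566.4,268.0,249.4],np.radians(2))
E
```

```text
..................#######.............#####.
..................#######.............#####.
.................#########............#####.
.................#########............#####.
.................########.............#####.
.................########.............#####.
................########..............######
.................#######.............#######
.................######..............#######
................#######..............#######
...............#######...............######.
..............########...............######.
.............########...............######.#
............######.................########.
............#####.................#########.
............####.................#########..
...........####.................#########...
...........####.................#########...
...........#####................#####.......
...........#####.................####.......
............#####................####.......
............######...............####.......
.............#######............#####.......
.............#########........######........
..............######################........
...............####################.........
.................#################..........
...................#############............
......................########..............
............................................
............................................
............................................
............................................
............................................
............................................
............................................
c [590.38537985 268.83758792 129.4       ] centre 22.367549807744524 18.735505284106324 pred l,r,t,b 10.333068316954495 34.54606770287728 8.936755395520038 28.570572392613144 mm->px x,y,z: [-0.26  0.35] [0.51 0.25] [ 0.08 -0.37]
```

```bash
python3 -m handwheel '[[[0.75,0,0,0,0.022],[0.75,0.02,0.4,0,0],[0.75,0.02,0.8,0,0],[0.75,0.02,1,0,0],[0.75,0.02,1,0,0],[0.75,0.02,1,0,0],[0.75,0.02,1,0,0],[0.75,0.02,1,0,0],[0.75,0.02,1,0,0],[0.75,0.02,1,0,0],[0.75,0.02,1,0,0],[0.75,0.03,1,0,0]]]'
```

```text
time_s: 15.8
tool_pos: [571.7, 11.0, 248.9]
ee_rot: [180.0, 0.0, 0.0]
contact_force: [0.4, -0.1, -3.1]
gripper_width: 0.386
gripper_force: 44.9
```

```bash
python3 -m handwheel '[[[0.75,0,1,0,0],[0.75,0,1,0,0],[0.75,0,1,0,0],[0.75,0,1,0,0],[0.75,0,1,0,0],[0.75,0,1,0,0],[0.75,0,1,0,0],[0.75,0,1,0,0],[0.75,0,1,0,0],[0.75,0,0.6,0,0],[0.75,0,0.4,0,0],[0.75,0,0,0,0]]]'; python3 - <<'E'
from ring import *
s=snap('scene','7'); t=snap('top','7'); st=bot.get_state(); p=st['tool_pos']; print(p,st['ee_rot'],st['gripper_width'])
ext(7,[572.2,-237.5,249.4],0)
c=proj('scene',[596,-237,105])
cv2.imwrite('pics/c7.png',np.hstack([crop(t,proj('top',[590,-237,100]),70),crop(s,c,70)]))
E
```

```text
time_s: 17.0
tool_pos: [571.8, -238.2, 249.0]
ee_rot: [180.0, 0.0, -0.1]
contact_force: [-0.3, 0.5, -2.1]
gripper_width: 0.38
gripper_force: 44.9
[ 572.38489906 -235.74722268  249.38119284] [-1.79958888e+02 -4.22564099e-03  7.28829609e-02] 0.3869978770235504
.......................##.......###.........
.......................##.......###.........
.......................##..#....###.........
.......................##.####..####........
.......................##.####...####.......
.......................###.###...####.......
......................####...#...#####......
......................####...##..######.....
.......................##...####..#####.....
.......................##...##....###.###...
.......................####.......########..
......................######......########..
...................########.......#########.
.................##########........########.
................#########..........####...#.
...............#######...........#######....
...............#####............#######.....
..............#####............########.....
..............####.............
[... 288 characters left out ...]
..................##....................
............................................
............................................
............................................
............................................
............................................
............................................
............................................
.............................##.............
..........................#######...........
........................#########...........
c [ 596.2 -237.5  129.4] centre 22.845149899463962 18.115765170583074 pred l,r,t,b 13.127998362652633 32.63901648539439 11.597281650575951 24.6492758163196 mm->px x,y,z: [-0.33  0.22] [0.32 0.16] [-0.06 -0.36]
```

View pics/c7.png

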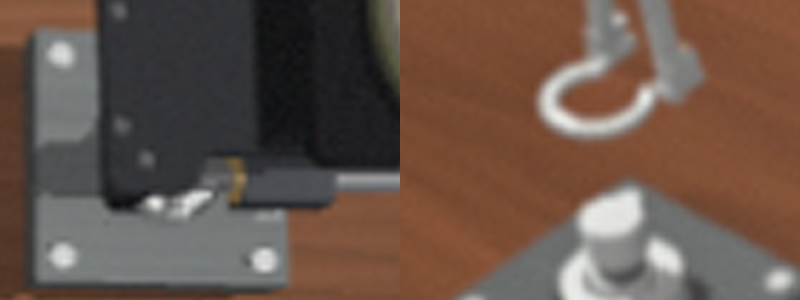

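The clip hangs above the axle. In the scene crop the ring is at (597,100) and the axle top at (612,215), and the measured offset is under 1 mm. I'll lower to just above the axle and check again.

```bash
python3 -m handwheel '[[[0.75,0,0.02,0.4,0],[0.75,0,0,0.5,0],[0.75,0,0,0.5,0],[0.75,0,0,0.3,0],[0.75,0,0,0.2,0],[0.75,0,0,0,0],[0.75,0,0,0,0]]]'; python3 - <<'E'
from ring import *
s=snap('scene','8'); st=bot.get_state(); p=st['tool_pos']; print(p,st['ee_rot'],st['gripper_width'])
ext(8,[572.2,-238,201.9],0)
c=proj('scene',[596,-237,75])
im=crop(s,c,50,800,600)
o=(c[0]-25,c[1]-18.75)
for z,col in((82,(0,0,255)),):
    for a in np.linspace(0,2*np.pi,60):
        q=(proj('scene',[595.9+16*np.cos(a),-236.7+16*np.sin(a),z])-o)*16; cv2.circle(im,tuple(int(v) for v in q),2,col,-1)
for a in np.linspace(0,2*np.pi,60):
    q=(proj('scene',[595.9+13*np.cos(a),-236.7+13*np.sin(a),73])-o)*16; cv2.circle(im,tuple(int(v) for v in q),2,(0,255,0),-1)
cv2.imwrite('pics/c8.png',im)
E
```

```text
time_s: 17.8
tool_pos: [572.4, -237.5, 202.2]
ee_rot: [180.0, -0.0, -0.0]
contact_force: [-0.1, -0.8, -2.5]
gripper_width: 0.383
gripper_force: 44.9
[ 572.48555064 -237.57322721  202.4551441 ] [ 1.79980421e+02 -4.86169679e-02 -8.22080107e-03] 0.37966023448265146
......................###......##...........
.......................#.......####.........
.......................##.......###.#.......
.......................#...#....###.........
.......................##.###...###.........
.......................##.####..####........
.......................##..###...#####......
......................####..###..###.#......
......................####..###..####.......
......................###...###..###.##.....
.......................###.###....#######...
......................#####.......########..
.....................######.......########..
..................#########.......########..
.................#########........####..##..
................#########.........####...##.
...............######............######..#..
...............####........#...#######......
..............#####.....###
[... 291 characters left out ...]
...............###########...............
...................#########..###...........
...................#########..#####.........
..................##########.#######........
.................###########.########.......
................############..#######.......
...............###########....#######.......
...............########........######.......
..............#########.........####........
..............##########.....#..####........
...............##########..###..####........
c [ 596.2 -238.    81.9] centre 22.62188927213279 18.80307973087244 pred l,r,t,b 13.184409495308046 32.13499246816173 12.245021125928247 25.37229419223962 mm->px x,y,z: [-0.32  0.23] [0.31 0.16] [-0.06 -0.34]
```

View pics/c8.png

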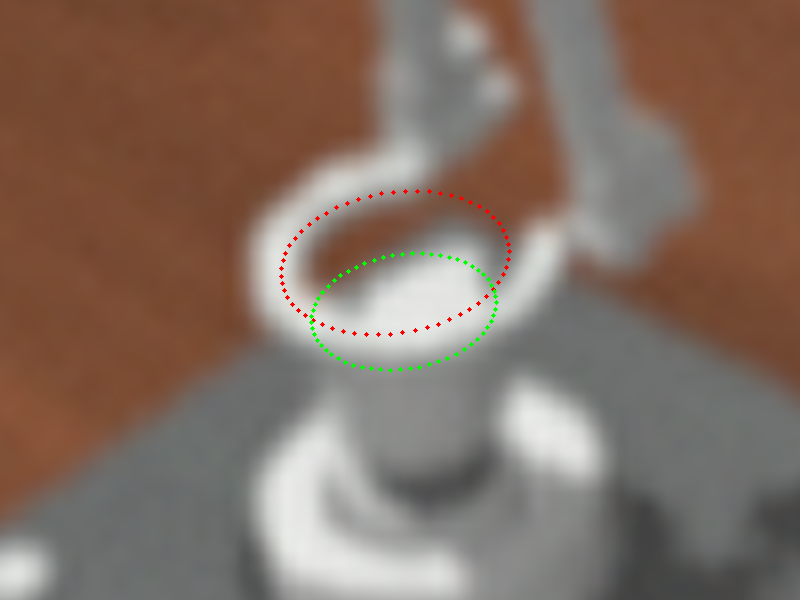

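The red circle is the expected ring interior and the green one the axle top. The ring interior spans about x 297–530 and encloses the axle top, offset roughly 1 mm. I'll correct slightly and descend with a force check.

```bash
python3 -m handwheel '[[[0.75,0.02,0.024,0,0],[0.75,0,0,0.2,0],[0.75,0,0,0.2,0],[0.75,0,0,0.1,0],[0.75,0,0,0.1,0]]]'; python3 -m handwheel '[[[0.75,0,0,0,0]]]'
```

```text
time_s: 18.35
tool_pos: [572.6, -238.0, 186.5]
ee_rot: [-180.0, 0.0, -0.0]
contact_force: [-1.0, 0.5, -1.9]
gripper_width: 0.385
gripper_force: 44.9
time_s: 18.45
tool_pos: [572.6, -238.0, 186.4]
ee_rot: [-180.0, 0.0, -0.0]
contact_force: [0.4, -0.1, -2.2]
gripper_width: 0.385
gripper_force: 44.9
```

```bash
python3 -m handwheel '[[[0.75,0,0,0.15,0],[0.75,0,0,0.15,0],[0.75,0,0,0.1,0],[0.75,0,0,0.1,0],[0.75,0,0,0,0]]]'; python3 - <<'E'
from ring import *
s=snap('scene','9'); st=bot.get_state(); print(st['tool_pos'],st['contact_force'])
c=proj('scene',[596,-237,60]); o=(c[0]-25,c[1]-18.75); im=crop(s,c,50,800,600)
for cx,cy,r,z,col in((595.5,-236.2,21,54,(0,0,255)),(595.9,-236.7,25,41,(0,255,0)),(595.9,-236.7,13,73,(255,255,0))):
    for a in np.linspace(0,2*np.pi,60):
        q=(proj('scene',[cx+r*np.cos(a),cy+r*np.sin(a),z])-o)*16; cv2.circle(im,tuple(int(v) for v in q),2,col,-1)
cv2.imwrite('pics/c9.png',im)
E
```

```text
time_s: 18.95
tool_pos: [572.5, -238.0, 174.0]
ee_rot: [-180.0, 0.0, -0.0]
contact_force: [-0.6, -0.0, -1.2]
gripper_width: 0.389
gripper_force: 44.9
[ 572.63116358 -238.09873175  174.23883808] [-0.01166509 -0.59112576 -2.24961467]
```

View pics/c9.png

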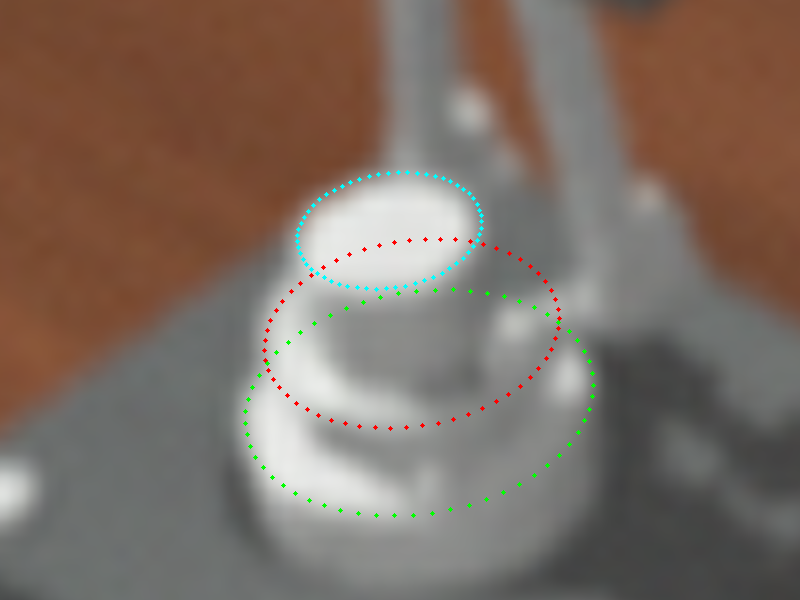

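The projected circles line up with the picture: cyan is the axle top at (390,230), green the bearing top at (420,400), and red the clip at about z = 54, at (410,335). I'll lower the last 4.5 mm.

```bash
python3 -m handwheel '[[[0.75,0.01,0.01,0.06,0],[0.75,0,0,0.06,0],[0.75,0,0,0.06,0],[0.75,0,0,0,0],[0.75,0,0,0,0],[0.75,0,0,0,0],[0.75,0,0,0,0]]]'; python3 - <<'E'
from ring import *
F=[];P=[]
for i in range(5):
    s=snap('scene','10'); st=bot.get_state(); F.append(st['contact_force']); P.append(st['tool_pos'])
print(np.mean(F,0),np.mean(P,0),st['ee_rot'],st['gripper_force'])
c=proj('scene',[596,-237,60]); o=(c[0]-25,c[1]-18.75); im=crop(s,c,50,800,600)
for cx,cy,r,z,col in((595.9,-236.7,21,49.5,(0,0,255)),):
    for a in np.linspace(0,2*np.pi,60):
        q=(proj('scene',[cx+r*np.cos(a),cy+r*np.sin(a),z])-o)*16; cv2.circle(im,tuple(int(v) for v in q),2,col,-1)
cv2.imwrite('pics/c10.png',im)
E
```

```text
time_s: 19.7
tool_pos: [573.0, -238.4, 170.0]
ee_rot: [180.0, -0.0, -0.0]
contact_force: [0.1, 0.8, -2.6]
gripper_width: 0.381
gripper_force: 44.9
[ 0.34766988  0.19196317 -1.8496757 ] [ 572.97861896 -238.34166458  169.96606738] [ 1.79997192e+02 -3.73946392e-03 -3.94778027e-03] 44.92371439933777
```

View pics/c10.png

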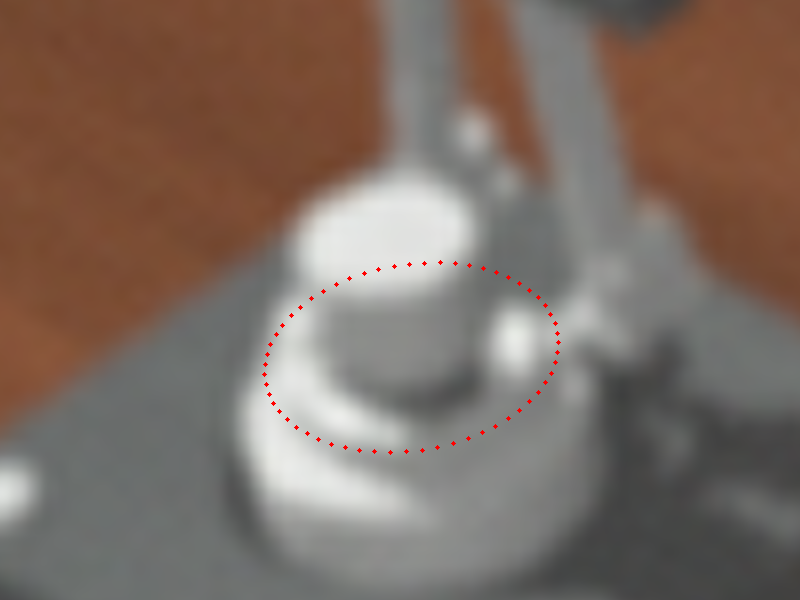

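The clip outline sits on the expected circle at z ≈ 49.5, centre (410,357), at the groove. I'll do one gentle height check by feeling for the bearing top.

```bash
for i in 1; do :; done; python3 -m handwheel '[[[0.75,0,0,0.04,0],[0.75,0,0,0,0],[0.75,0,0,0,0]]]'; python3 -m handwheel '[[[0.75,0,0,0.03,0],[0.75,0,0,0,0],[0.75,0,0,0,0]]]'
```

```text
time_s: 20.25
tool_pos: [572.9, -238.3, 168.9]
ee_rot: [180.0, 0.0, -0.0]
contact_force: [1.3, 0.2, -2.2]
gripper_width: 0.383
gripper_force: 44.9
time_s: 20.55
tool_pos: [573.0, -238.3, 168.2]
ee_rot: [180.0, -0.0, -0.0]
contact_force: [0.3, -0.1, -2.7]
gripper_width: 0.386
gripper_force: 44.9
```

```bash
python3 -m handwheel '[[[0.75,0,0,0.03,0],[0.75,0,0,0,0],[0.75,0,0,0,0]]]'
```

```text
time_s: 20.85
tool_pos: [573.0, -238.4, 167.4]
ee_rot: [180.0, -0.0, -0.0]
contact_force: [0.0, -0.9, -1.7]
gripper_width: 0.381
gripper_force: 44.9
```

```bash
python3 -m handwheel '[[[0.75,0,0,-0.04,0],[0.75,0,0,-0.04,0],[0.75,0,0,0,0],[0.75,0,0,0,0],[0.75,0,0,0,0],[0.75,0,0,0,0],[0.75,0,0,0,0]]]' && python3 -c "
from workcell import bot; print(bot.finish_job())"
```

```text
time_s: 21.55
tool_pos: [572.9, -238.4, 169.4]
ee_rot: [180.0, 0.0, -0.0]
contact_force: [0.3, -0.8, -2.3]
gripper_width: 0.382
gripper_force: 44.9
the job is handed in; nothing more can be done
None
```

I handed the job in at 21.6 s. The bearing ring lies flat in the recess, and the pliers hold the spread clip level around the axle, about 49 mm up at the groove, with no contact felt; no verdict came back.

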